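# Lay the stone-carving tools into their tray

### The job

Put the four stone-carving tools that lie scattered on the bench - the flat chisel, the splitting wedge, the toothed bush-hammer head and the segmented grinding wheel - back into the tray, each flat and the right way up in the recess cut to its shape (long slot, wide oblong, square, round). Set each one down without dropping it. The bolt with its nut and the plain steel ring do not belong to the kit: leave them where they lie.

Things in the scene. Friction and masses are not known exactly. Their poses are not given: they have to be found in the camera images.
- chisel: Flat chisel, plain steel, 104 mm long along its x, lying flat: an 18 mm square shank from x = -52 to +20 mm (grip it across y near the origin), then a blade 26 mm wide, 10 mm thick from x = +18 to +52 mm. About 0.2 kg. Origin: centre of its underside; z up. Fingertips 7 mm or more above its underside stay clear of the recess rim.
- wedge: Splitting wedge, plain steel, 70 mm long along its x, 40 mm wide along y (straight sides, grip across y), lying on its flat face; its top slopes down from about 27 mm high at the -x end to 15 mm at the +x end, about 21 mm at the middle. About 0.35 kg. Origin: centre of its underside; z up. Fingertips 7 mm or more above its underside stay clear of the recess rim.
- hammer_head: Bush-hammer head, an upright square steel block 40 x 40 mm and 44 mm high with a grid of 4 x 4 small dark teeth (3 mm) on top. About 0.5 kg. Origin: centre of its underside; z up. Fingertips 7 mm or more above its underside stay clear of the recess rim.
- grinding_wheel: Grinding wheel, a solid round steel disc 58 mm in diameter and 24 mm high, lying flat, with ten dark segments around the edge of its top and a dark hub 20 mm across, 3 mm high, in the middle of its top. About 0.3 kg. Origin: centre of its underside; z up. Fingertips 7 mm or more above its underside stay clear of the recess rim.
- bolt: Look-alike of the chisel, to be left alone: a hex bolt, plain steel, lying along its x, 100 mm long, 14 mm thick, with a hexagonal head (24 mm across) at x = -50 to -40 mm and a nut (24 mm across) at x = +22 to +34 mm. Origin: on the bench under the middle of its length.
- plain_ring: Look-alike of the grinding wheel, to be left alone: a plain steel ring, 58 mm in outer diameter and 20 mm high, with an open 40 mm hole through which the bench is seen. Origin: centre of its underside; z up. A red-brown rubbing stone (95 x 30 x 22 mm) also lies among the tools, and small marble chips on the robot's side of them.
- chisel_recess: Board with the long narrow recess for the chisel, 122 mm (x) by 44 mm (y); the chisel may lie either way round. Fixed board 130 (x) by 90 (y) by 12 mm thick, one of four side by side along y, in changing order, in a dark wooden tray, level with its rim. Origin: centre of its underside, 5.5 mm above the bench. Recess (grey floor) centred, 5 mm deep: floor 7 mm, rim 12 mm above the origin.
- wedge_recess: Board with the wide oblong recess for the wedge, 90 mm (x) by 60 mm (y); the wedge may lie either way round. Fixed board 130 (x) by 90 (y) by 12 mm thick, one of four side by side along y, in changing order, in a dark wooden tray, level with its rim. Origin: centre of its underside, 5.5 mm above the bench. Recess (grey floor) centred, 5 mm deep: floor 7 mm, rim 12 mm above the origin.
- hammer_recess: Board with the square recess for the bush-hammer head, 60 x 60 mm; the head stands in it with its teeth up. Fixed board 130 (x) by 90 (y) by 12 mm thick, one of four side by side along y, in changing order, in a dark wooden tray, level with its rim. Origin: centre of its underside, 5.5 mm above the bench. Recess (grey floor) centred, 5 mm deep: floor 7 mm, rim 12 mm above the origin.
- wheel_recess: Board with the round recess for the grinding wheel, 78 mm in diameter; the wheel lies in it with its segments up. Fixed board 130 (x) by 90 (y) by 12 mm thick, one of four side by side along y, in changing order, in a dark wooden tray, level with its rim. Origin: centre of its underside, 5.5 mm above the bench. Recess (grey floor) centred, 5 mm deep: floor 7 mm, rim 12 mm above the origin.
There are look-alikes about, which are no part of the job. Leave any pink look-alike of the grinding_wheel alone.

How it is judged:
By the outcome, as a careful person would: the job done as asked, in the order asked, and still so for the second after the job is handed in, with the robot touching nothing.
It also fails if it takes over 88 s, if anything falls off the work surface, if the arm or the gripper's body presses on something with over 40 N, if the wrist force passes 120 N, or if a joint passes its speed limit or range.

### The arm

A 6-joint arm with a two-finger parallel gripper is mounted at the origin on the work surface. World frame = base frame: x ahead of the robot, y to its left, z up, the work surface at z = 0. Lengths are in m, angles in rad, forces in N, time in s.
With the tool pointing down it reaches from about 0.15 to 0.775 m from the base axis. Payload 6.1 kg.
Tool frame: the origin (TCP) lies at the very end of the fingers, on their centre line; the grasp point (between the pads) lies 19 mm behind it; z points along the fingers, y is the line along which they close (so a half turn about z gives the same grasp; the last joint's range is limited). The gripper opens to 85 mm and grips with 20 to 120 N. Pads are 22 mm wide; open, the fingers measure 114 mm over their backs; the gripper's body (76 mm by 85 mm) begins 54 mm behind the grasp point. The pads swing forward as they close: fully open they stand 13 mm farther back than shut.
Start: joints at [-1.298, 0.126, -0.04, 1.405, 0, 1.571], TCP at [0.141, -0.506, 0.231] pointing down, gripper open.
Joint ranges: [-2.72, 2.72], [-0.95, 1.95], [-1.27, 1.35], [-1.78, 2.02], [-1.46, 1.47], [-3.14, 3.14]. Speed limits (rad/s): [2.39, 2.39, 3.01, 3.14, 3.14, 3.14].

### API

Orientations are given as a unit quaternion [x, y, z, w].
In Python, from bench import telemetry, eyes, workorder, spotter gives the robot as it stands.
- The arm moves only by the shell command python3 -m jog 'ROWS' [OPENING]. ROWS is 1 to 20 rows, one to a line, with the numbers parted by spaces; each row has 6 numbers: dx, dy, dz in normalised numbers (1 is 300 mm), then a rotation vector rx, ry, rz in shares of 45 degrees (1.0 is 45 degrees); each row shifts and turns the commanded pose from where the row before left it, along the tool's axes as they then stand; what a row does not reach is not made up. A row lasts 1/12 s, in which the tool goes at most 0.0417 m and 0.125 rad, less where a joint would pass 70% of its speed; a pose out of reach is approached as far as the arm can. OPENING is the opening from 0.0 (shut) to 1.0 (fully open), set as the command begins (- or left out keeps the last). The fingers move at their own pace and stop on an object; the grip force is fixed at half the most. Time passes only in rows, so rows that do not move let the fingers close. It prints the time, the measured TCP pose, the force, the opening and the grip force at its end. A shift or turn number past 1, either way, is cut back to 1. Input that does not fit is refused with a message, and nothing moves.
- telemetry.read_state(): the state, without advancing time (a new reading comes with each control period).
- eyes.read_camera(name): name is "scene" or "top"; returns a dict with "img" (480x640x3 uint8, red, green, blue), "z_map" (480x640 float32, m along the optical axis (not along the pixel's ray), 0 where there is no reading), "fx", "fy", "cx", "cy" (pixels), "dist" ([k1, k2, p1, p2, k3] as OpenCV has them; the pictures are not rectified), "R" (3x3) and "t" (3): a world point X has camera coordinates R X + t. Camera axes: x right, y down, z forward; pixel columns grow to the right and rows downward; lengths in m; the calibration is good to about 2 mm. A picture is of the moment at which its call begins.
- workorder.job_done(): hands the job in; it is judged then, once.
Trained networks look in the newest picture that a camera, given by its name, has taken for a name from the list of things; names that differ only in an ending like _2 or _b are one class to them, and where a whole thing is asked for, a point or a joint stands for the part that bears it (a point fixed in the world has none). Each returns a list of dicts, best first, with "confidence" (0 to 1); they miss things now and then, are a little off and sometimes report something else, mostly with a low value. They report only what shows in the picture. A call takes as long as a camera call. They do not tell look-alikes from the thing itself.
- spotter.find_in(camera, label): "point" ([x, y, z] in m, in the coordinates of the camera as it stood for that picture, good to about 4 mm: the middle of the surface that is visible of it).
- spotter.regions_of(camera, label): "mask" (480x640 bool, what is visible of it).
- spotter.place_of(camera, label): "point" ([x, y, z] in m, in the coordinates of the camera as it stood for that picture, good to about 4 mm: a listed point, or the origin of a listed thing).
The state is a dict: "time_s": time; "q": joint angles; "qvel": joint speeds; "joint_efforts": joint torques, N m; "position": TCP position; "tcp_rot": TCP orientation; "force": force on the tool from outside, world axes, zero at the start; "torque": the same for the moment, N m; "grip_width": opening from 0.0 (shut) to 1.0 (fully open); "grip_force": force on a finger pad.
Only numpy, scipy, OpenCV 4.12 (cv2) and the standard library are available. Lean on these libraries where they do the work, as an engineer would, in place of code of your own. Each camera call takes 0.05 s, during which the arm holds its last target. There are 200 camera calls.

## Working session

There is one attempt and no reset: what is moved stays moved. The work goes in short steps, Python scripts to look and compute and a shell command to move; the robot and the scene stay as the last step left them, time stands still between calls to the robot, and variables do not carry over. Pictures are saved under pics/ and viewed, at most 14 in all, crops included, and the job is handed in when it is done.

```bash
ls; mkdir -p pics; cat > h.py <<'E'
import numpy as np,cv2
from bench import telemetry,eyes,workorder,spotter
def cam(n):
    c=eyes.read_camera(n); c={k:(np.array(v) if isinstance(v,list) else v) for k,v in c.items()}; return c
def w(c,p): return c['R'].T@(np.asarray(p)-c['t'])
def K(c): return np.array([[c['fx'],0,c['cx']],[0,c['fy'],c['cy']],[0,0,1.]])
def cloud(c):
    v,u=np.mgrid[:480,:640]; uv=np.stack([u,v],-1).reshape(-1,1,2).astype(float)
    n=cv2.undistortPoints(uv,K(c),np.array(c['dist'],float)).reshape(-1,2)
    z=c['z_map'].reshape(-1,1).astype(float)
    P=(np.hstack([n,np.ones_like(z)])*z-c['t'])@c['R']
    P[z[:,0]==0]=np.nan
    return P.reshape(480,640,3)
def save(n,img): cv2.imwrite('pics/'+n+'.png',img[...,::-1])
E
python3 - <<'E'
from h import *
np.set_printoptions(precision=4,suppress=True)
L=['chisel','wedge','hammer_head','grinding_wheel','bolt','plain_ring','chisel_recess','wedge_recess','hammer_recess','wheel_recess']
for n in ['scene','top']:
    c=cam(n); save(n+'0',c['img']); print(n,'campos',-c['R'].T@c['t'],'fx',c['fx'])
    P=cloud(c)
    for l in L:
        for r in spotter.regions_of(n,l)[:3]:
            m=r['mask']
            if m.sum()<30: continue
            v,u=np.nonzero(m); q=P[m]; q=q[~np.isnan(q[:,0])]
            rc=cv2.minAreaRect(q[:,:2].astype(np.float32)) if len(q) else None
            print(l,'%.2f'%r['confidence'],m.sum(),'uv',int(u.mean()),int(v.mean()),'med',np.median(q,0),'z95 %.4f'%np.percentile(q[:,2],95),'rect',np.round(rc[0],4),np.round(rc[1],4),round(rc[2],1))
        print('   place',[(np.round(w(c,r['point']),4),round(r['confidence'],2)) for r in spotter.place_of(n,l)[:3]])
s=telemetry.read_state(); print(s['time_s'],s['position'],s['tcp_rot'])
E
```

```text
pics
scene campos [ 1.279  -0.2303  0.5395] fx 472.80591433081986
chisel 0.82 306 uv 454 208 med [0.4746 0.3039 0.0114] z95 0.0190 rect [0.4545 0.3141] [0.0316 0.1177] 67.8
   place [(array([ 0.4572,  0.3124, -0.0051]), 0.84)]
wedge 0.89 600 uv 254 231 med [ 0.4486 -0.1457  0.0185] z95 0.0264 rect [ 0.4228 -0.1349] [0.0459 0.1202] 62.1
   place [(array([ 0.435 , -0.1471,  0.0046]), 0.65)]
hammer_head 0.87 693 uv 504 222 med [0.5832 0.3559 0.0298] z95 0.0472 rect [0.5402 0.3937] [0.055  0.1448] 45.4
   place [(array([ 0.5685,  0.3625, -0.0036]), 0.55)]
grinding_wheel 0.88 483 uv 229 210 med [ 0.354  -0.1881  0.0243] z95 0.0282 rect [ 0.3409 -0.1871] [0.0565 0.0579] 48.4
grinding_wheel 0.63 467 uv 308 200 med [ 0.3591 -0.0084  0.0233] z95 0.0270 rect [ 0.3453 -0.0055] [0.0583 0.0563] 50.5
grinding_wheel 0.61 550 uv 328 219 med [0.4516 0.0127 0.0235] z95 0.0272 rect [0.4312 0.0287] [0.0621 0.0908] 27.9
   place [(array([ 0.3359, -0.1853, -0.0004]), 0.8), (array([ 0.341 , -0.0055,  0.001 ]), 0.76), (array([0.5831, 0.2458, 0.0012]), 0.66)]
bolt 0.77 498 uv 145 282 med [ 0.5649 -0.3599  0.
[... 3229 characters left out ...]
ect [ 0.6268 -0.1617] [0.0939 0.1341] 83.4
   place [(array([0.6453, 0.0204, 0.0049]), 0.62)]
hammer_recess 0.64 3416 uv 248 163 med [0.6597 0.1126 0.0175] z95 0.0206 rect [0.6608 0.114 ] [0.0944 0.1342] 82.4
   place [(array([0.6626, 0.1088, 0.0088]), 0.89), (array([ 0.6287, -0.1607,  0.0046]), 0.4)]
wheel_recess 0.55 3331 uv 347 177 med [ 0.638  -0.0704  0.0171] z95 0.0206 rect [ 0.6386 -0.0713] [0.092  0.1341] 83.8
wheel_recess 0.44 3352 uv 394 183 med [ 0.6273 -0.1607  0.0166] z95 0.0205 rect [ 0.6271 -0.1614] [0.094 0.135] 83.0
   place [(array([ 0.632 , -0.0701,  0.0075]), 0.65), (array([ 0.627 , -0.1612,  0.0064]), 0.24)]
2.1 [ 0.1414 -0.5056  0.2313] [ 0.9907  0.136   0.     -0.    ]
```

```bash
python3 - <<'E'
import cv2
a=cv2.imread('pics/top0.png')[120:380,60:560]
cv2.imwrite('pics/top0c.png',cv2.resize(a,None,fx=1.6,fy=1.6,interpolation=cv2.INTER_CUBIC))
b=cv2.imread('pics/scene0.png')[160:340,80:560]
cv2.imwrite('pics/scene0c.png',cv2.resize(b,None,fx=1.65,fy=1.65,interpolation=cv2.INTER_CUBIC))
E
```

```text
(no output)
```

View pics/top0c.png

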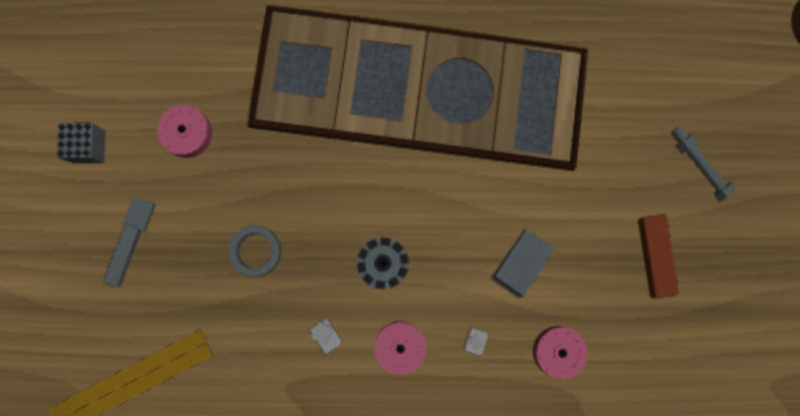

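View pics/scene0c.png

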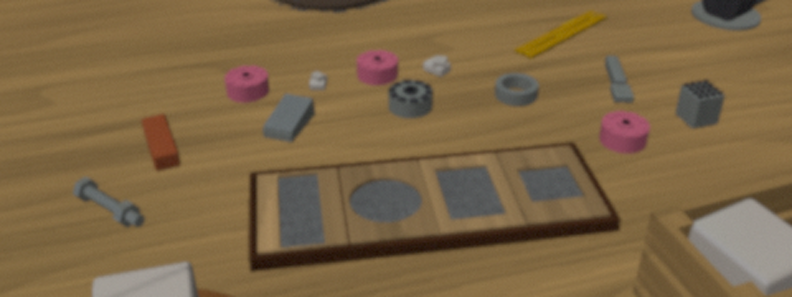

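The top view shows that the real wheel, with dark segments, is at crop (382,263). The three pink discs are look-alikes. From left to right the recesses are square, oblong, round and slot. Next I'll refine poses from both views.

```bash
python3 - <<'E'
from h import *
np.set_printoptions(precision=4,suppress=True)
T={'chisel':(.456,.311,.013),'wedge':(.439,-.145,.011),'hammer_head':(.570,.362,.036),'grinding_wheel':(.438,.016,.018)}
for n in ['top','scene']:
    c=cam(n);P=cloud(c);
    fl=P[(abs(P[...,0]-.5)<.05)&(abs(P[...,1]-.05)<.2)]; print(n,'bench z',np.median(fl[:,2][fl[:,2]<.012]))
    for k,(x,y,z) in T.items():
        m=(np.hypot(P[...,0]-x,P[...,1]-y)<(.062 if k in('chisel','wedge') else .045))&(P[...,2]>(z if k!='chisel' else .006))
        m=cv2.morphologyEx(m.astype(np.uint8),cv2.MORPH_OPEN,np.ones((2,2),np.uint8))>0
        q=P[m]; 
        if len(q)<10: print(k,len(q)); continue
        d=q[:,:2]-q[:,:2].mean(0); u=np.linalg.svd(d,full_matrices=False)[2][0]
        r=cv2.minAreaRect(q[:,:2].astype(np.float32)); b=cv2.boxPoints(r); e=[b[1]-b[0],b[2]-b[1]]; e=max(e,key=np.linalg.norm)
        print(k,len(q),'mean',q.mean(0),'rect',np.array(r[0]),np.array(r[1]),'long ang rect %.3f pca %.3f'%(np.arctan2(e[1],e[0]),np.arctan2(u[1],u[0])),'ztop',np.percentile(q[:,2],[50,90]))
        if k in('chisel','wedge'):
            t=d@u; print('   hi/lo along axis', [(round(float(np.quantile(t,s)),3),round(float(np.median(q[abs(t-np.quantile(t,s))<.01,2])),4)) for s in(.05,.5,.95)],u)
    img=c['img'].astype(int); x0=P[...,0];y0=P[...,1]
    g=(x0>.55)&(x0<.74)&(y0>-.22)&(y0<.17)&(P[...,2]<.03)&(P[...,2]>.002)&(img.sum(-1)>150)&(img[...,2]>=img[...,0]-5)
    g=cv2.morphologyEx(g.astype(np.uint8),cv2.MORPH_OPEN,np.ones((3,3),np.uint8))
    N,lab,st,_=cv2.connectedComponentsWithStats(g)
    for i in range(1,N):
        if st[i,4]<150: continue
        q=P[lab==i]; q=q[~np.isnan(q[:,0])]; r=cv2.minAreaRect(q[:,:2].astype(np.float32)); print('recess',st[i,4],np.array(r[0]),np.array(r[1]),r[2],'z',np.median(q[:,2]))
E
```

```text
top bench z 0.0010377372850615995Traceback (most recent call last):
  File "<stdin>", line 12, in <module>
    u, s, vh = gufunc(a, signature=signature)
               ~~~~~~^^^^^^^^^^^^^^^^^^^^^^^^
    raise LinAlgError("SVD did not converge")
numpy.linalg.LinAlgError: SVD did not converge
```

```bash
cat > meas.py <<'E'
from h import *
np.set_printoptions(precision=4,suppress=True)
T={'chisel':(.456,.311,.013),'wedge':(.439,-.145,.011),'hammer_head':(.570,.362,.036),'grinding_wheel':(.438,.016,.018)}
for n in ['top','scene']:
    c=cam(n);P=cloud(c)
    fl=P[(abs(P[...,0]-.5)<.05)&(abs(P[...,1]-.05)<.2)]; print(n,'bench z',np.median(fl[:,2][fl[:,2]<.012]))
    for k,(x,y,z) in T.items():
        m=(np.hypot(P[...,0]-x,P[...,1]-y)<(.062 if k in('chisel','wedge') else .045))&(P[...,2]>(z if k!='chisel' else .006))
        q=P[m]
        if len(q)<10: print(k,len(q)); continue
        d=q[:,:2]-q[:,:2].mean(0); u=np.linalg.svd(d,full_matrices=False)[2][0]
        r=cv2.minAreaRect(q[:,:2].astype(np.float32)); b=cv2.boxPoints(r); e=max([b[1]-b[0],b[2]-b[1]],key=np.linalg.norm)
        print(k,len(q),'mean',q.mean(0),'rect',np.array(r[0]),np.array(r[1]),'long ang rect %.3f pca %.3f'%(np.arctan2(e[1],e[0]),np.arctan2(u[1],u[0])),'ztop',np.percentile(q[:,2],[50,90]))
        if k in('chisel','wedge'):
            t=d@u; print('   along axis', [(round(float(np.quantile(t,s)),3),round(float(np.median(q[abs(t-np.quantile(t,s))<.01,2])),4)) for s in(.05,.5,.95)],u)
    img=c['img'].astype(int); x0=P[...,0];y0=P[...,1]
    g=(x0>.55)&(x0<.74)&(y0>-.22)&(y0<.17)&(P[...,2]<.03)&(P[...,2]>.002)&(img.sum(-1)>150)&(img[...,2]>=img[...,0]-5)
    g=cv2.morphologyEx(g.astype(np.uint8),cv2.MORPH_OPEN,np.ones((3,3),np.uint8))
    N,lab,st,_=cv2.connectedComponentsWithStats(g)
    for i in range(1,N):
        if st[i,4]<150: continue
        q=P[lab==i]; q=q[~np.isnan(q[:,0])]; r=cv2.minAreaRect(q[:,:2].astype(np.float32)); print('recess',st[i,4],np.array(r[0]),np.array(r[1]),round(r[2],1),'z',np.median(q[:,2]))
E
python3 meas.py
```

```text
top bench z 0.001087187400535175
chisel 698 mean [0.4591 0.3072 0.0151] rect [0.454  0.3083] [0.0292 0.1096] long ang rect -0.262 pca 2.840 ztop [0.0166 0.0202]
   along axis [(-0.045, 0.0106), (-0.002, 0.0184), (0.048, 0.0182)] [-0.9547  0.2975]
wedge 805 mean [ 0.4393 -0.143   0.0215] rect [ 0.4397 -0.1446] [0.0394 0.0702] long ang rect -0.600 pca 2.519 ztop [0.0217 0.0267]
   along axis [(-0.031, 0.0168), (0.0, 0.0225), (0.031, 0.026)] [-0.8123  0.5832]
hammer_head 501 mean [0.5687 0.3617 0.0454] rect [0.5692 0.3635] [0.0391 0.0409] long ang rect -1.552 pca -1.604 ztop [0.0457 0.0485]
grinding_wheel 828 mean [0.4374 0.0157 0.0259] rect [0.4374 0.0157] [0.0555 0.0572] long ang rect -1.553 pca 2.942 ztop [0.0259 0.0283]
recess 931 [0.6614 0.1132] [0.0587 0.059 ] 83.0 z 0.013869700189218164
recess 1446 [0.6504 0.0214] [0.0586 0.0883] 83.5 z 0.013672938864625433
recess 1379 [ 0.629  -0.1619] [0.0425 0.1211] 83.5 z 0.013881452323673512
recess 1274 [ 0.6395 -0.0707] [0.0754 0.0753] 1.5 z 0.013879243998572264
scene bench z 0.0004802291336657614
chisel 270 mean [0.4661 0.3043 0.0137] rect
[... 240 characters left out ...]
23 0.0717] long ang rect -0.595 pca -0.685 ztop [0.0203 0.0261]
   along axis [(-0.031, 0.0259), (0.0, 0.0208), (0.03, 0.0154)] [ 0.7743 -0.6328]
hammer_head 278 mean [0.5739 0.3603 0.044 ] rect [0.5704 0.3636] [0.0427 0.0408] long ang rect 1.564 pca 0.741 ztop [0.0448 0.0474]
grinding_wheel 361 mean [0.4422 0.0146 0.0246] rect [0.4381 0.0156] [0.0567 0.0616] long ang rect -0.132 pca -0.270 ztop [0.0248 0.0268]
recess 807 [0.6453 0.0218] [0.055  0.0814] 83.5 z 0.01319598719511466
recess 470 [0.6564 0.1132] [0.0553 0.0521] 85.3 z 0.01274579822809932
recess 917 [ 0.624  -0.1616] [0.0403 0.1138] 83.4 z 0.013416771502671723
recess 749 [ 0.6357 -0.07  ] [0.0704 0.0668] 54.0 z 0.013386287273692536
```

Units first: shifts go in shares of 300 mm and turns go in shares of 45 degrees. So -0.12 rad / 0.7854 = -0.1528.

```bash
python3 -m jog '0 0 0 0 0 -0.1528
0 0 0 0 0 -0.1528
0 0 0 0 0 -0.1528
0 0 0 0 0 -0.1528'; cat > go.py <<'E'
import sys;from h import *
s=telemetry.read_state();q=np.array(s['tcp_rot']);p=np.array(s['position'])
psi=2*np.arctan2(q[1],q[0])%(2*np.pi)
print('t %.2f'%s['time_s'],'p',np.round(p,4),'psi %.4f'%psi,'tilt',np.round(q[2:],4),'q',np.round(s['q'],3),'open %.3f grip %.1f'%(s['grip_width'],s['grip_force']),'F',np.round(s['force'],1))
def leg(x,y,z,yaw,p0,ps):
    d=np.array([x,y,z])-p0; a=yaw
    print('rz %.4f'%(-(yaw-ps)),'then dx %.4f dy %.4f dz %.4f'%(np.cos(a)*d[0]+np.sin(a)*d[1],np.sin(a)*d[0]-np.cos(a)*d[1],-d[2]))
a=list(map(float,sys.argv[1:]))
ps=psi
for i in range(0,len(a),4):
    leg(*a[i:i+4],p,ps); p=np.array(a[i:i+3]);ps=a[i+3]
E
python3 go.py .455 .3085 .12 2.84
```

```text
time_s: 2.58
position: [0.1415, -0.5056, 0.2313]
tcp_rot: [0.929, 0.37, 0.0, -0.0]
force: [0.1, -0.4, -0.4]
grip_width: 0.999
grip_force: 0.0
t 2.58 p [ 0.1415 -0.5056  0.2313] psi 0.7587 tilt [ 0. -0.] q [-1.298  0.126 -0.04   1.405  0.     1.085] open 0.999 grip 0.0 F [ 0.1 -0.4 -0.4]
rz -2.0813 then dx -0.0576 dy 0.8705 dz 0.1113
```

Scaled: 0.004 m / 0.3 = 0.0133, -0.1224 rad / 0.7854 = -0.1558.

```bash
R='' ; python3 -m jog '0 0 0.0133 0 0 -0.1558
0 0 0.0133 0 0 -0.1558
0 0 0.0133 0 0 -0.1558
0 0 0.0133 0 0 -0.1558
0 0 0.0133 0 0 -0.1558
0 0 0.0133 0 0 -0.1558
0 0 0.0133 0 0 -0.1558
0 0 0.0133 0 0 -0.1558
0 0 0.0133 0 0 -0.1558
0 0 0.0133 0 0 -0.1558
0 0 0.0133 0 0 -0.1558
0 0 0.0133 0 0 -0.1558
0 0 0.0133 0 0 -0.1558
0 0 0.0133 0 0 -0.1558
0 0 0.0133 0 0 -0.1558
0 0 0.0133 0 0 -0.1558
0 0 0.0133 0 0 -0.1558' | tail -1
python3 -m jog '-0.0077 0.116 0 0 0 0
-0.0077 0.116 0 0 0 0
-0.0077 0.116 0 0 0 0
-0.0077 0.116 0 0 0 0
-0.0077 0.116 0 0 0 0
-0.0077 0.116 0 0 0 0
-0.0077 0.116 0 0 0 0
-0.0077 0.116 0 0 0 0
-0.0077 0.116 0 0 0 0
-0.0077 0.116 0 0 0 0
-0.0077 0.116 0 0 0 0
-0.0077 0.116 0 0 0 0
-0.0077 0.116 0 0 0 0
-0.0077 0.116 0 0 0 0
-0.0077 0.116 0 0 0 0
-0.0077 0.116 0 0 0 0
-0.0077 0.116 0 0 0 0
-0.0077 0.116 0 0 0 0
-0.0077 0.116 0 0 0 0
-0.0077 0.116 0 0 0 0' 0.6 | tail -1
python3 go.py .455 .3085 .12 2.84 .455 .3085 .009 2.84
```

```text
grip_force: 0.0
grip_force: 0.0
t 5.67 p [0.3965 0.1457 0.1635] psi 2.8344 tilt [0.0001 0.0004] q [ 0.352 -0.059 -0.38   1.249 -0.     0.659] open 0.600 grip 0.0 F [ 0.7 -0.4  0.4]
rz -0.0056 then dx -0.0075 dy 0.1728 dz 0.0435
rz -0.0000 then dx 0.0000 dy 0.0000 dz 0.1110
```

Scaled: 0.0345 m / 0.3 = 0.115, 0.0087 m / 0.3 = 0.029.

```bash
python3 -m jog '-0.005 0.115 0.029 0 0 0
-0.005 0.115 0.029 0 0 0
-0.005 0.115 0.029 0 0 0
-0.005 0.115 0.029 0 0 0
-0.005 0.115 0.029 0 0 0
0 0 0 0 0 0
0 0 0 0 0 0
0 0 0 0 0 0' | tail -1
python3 go.py .455 .3085 .009 2.84
```

```text
grip_force: 0.0
t 6.33 p [0.4553 0.3055 0.1195] psi 2.8340 tilt [-0.0005 -0.0004] q [ 0.591  0.193 -0.206  1.173 -0.     0.899] open 0.600 grip 0.0 F [ 0.2  0.2 -0.2]
rz -0.0060 then dx 0.0012 dy 0.0028 dz 0.1105
```

Scaled: 0.025 m / 0.3 = 0.0833, 0.02 m / 0.3 = 0.0667, -0.006 rad / 0.7854 = -0.0076.

```bash
python3 -m jog '0.004 0.0093 0.0833 0 0 -0.0076
0 0 0.0833 0 0 0
0 0 0.0833 0 0 0
0 0 0.0667 0 0 0
0 0 0.0333 0 0 0
0 0 0.0183 0 0 0
0 0 0 0 0 0
0 0 0 0 0 0' | tail -1
python3 go.py .455 .3085 .009 2.84
python3 -m jog '0 0 0 0 0 0
0 0 0 0 0 0
0 0 0 0 0 0
0 0 0 0 0 0
0 0 0 0 0 0
0 0 0 0 0 0
0 0 0 0 0 0
0 0 0 0 0 0' 0.0
python3 go.py .455 .3085 .009 2.84
```

```text
grip_force: 0.0
t 7.00 p [0.456  0.3088 0.0105] psi 2.8391 tilt [0.0005 0.0006] q [ 0.595  0.264 -0.367  0.938 -0.     0.898] open 0.600 grip 0.0 F [-0.1 -1.1  0.2]
rz -0.0009 then dx 0.0009 dy -0.0006 dz 0.0015
time_s: 7.67
position: [0.4562, 0.3095, 0.0107]
tcp_rot: [0.15, 0.989, 0.001, 0.001]
force: [-0.6, -1.1, 6.5]
grip_width: 0.188
grip_force: 59.1
t 7.67 p [0.4562 0.3095 0.0107] psi 2.8396 tilt [0.0008 0.0009] q [ 0.596  0.264 -0.367  0.937 -0.     0.898] open 0.188 grip 59.1 F [-0.6 -1.1  6.5]
rz -0.0004 then dx 0.0009 dy -0.0013 dz 0.0017
```

Scaled: -0.02 m / 0.3 = -0.0667, -0.018 m / 0.3 = -0.06, -0.094 rad / 0.7854 = -0.1197.

```bash
python3 -m jog '0 0 -0.04 0 0 0
0 0 -0.06 0 0 0
0 0 -0.0667 0 0 -0.1197
0 0 -0.0667 0 0 -0.1197
0 0 -0.0333 0 0 0
0 0 0 0 0 0' |tail -2
python3 go.py .629 -.162 .09 3.028 .629 -.162 .0237 3.028
```

```text
grip_width: 0.185
grip_force: 59.0
t 8.17 p [0.4566 0.3098 0.0918] psi 3.0252 tilt [0.0013 0.0017] q [ 0.596  0.208 -0.249  1.109  0.     0.713] open 0.185 grip 59.0 F [ 0.6 -0.4 -0.9]
rz -0.0028 then dx -0.2248 dy -0.4492 dz 0.0018
rz -0.0000 then dx 0.0000 dy 0.0000 dz 0.0663
```

Scaled: -0.03 m / 0.3 = -0.1, -0.015 m / 0.3 = -0.05, -0.003 rad / 0.7854 = -0.0038.

```bash
python3 -m jog '-0.0267 -0.0533 0 0 0 -0.0038
-0.05 -0.1 0 0 0 0
-0.05 -0.1 0 0 0 0
-0.05 -0.1 0 0 0 0
-0.05 -0.1 0 0 0 0
-0.05 -0.1 0 0 0 0
-0.05 -0.1 0 0 0 0
-0.05 -0.1 0 0 0 0
-0.05 -0.1 0 0 0 0
-0.05 -0.1 0 0 0 0
-0.05 -0.1 0 0 0 0
-0.05 -0.1 0 0 0 0
-0.05 -0.1 0 0 0 0
-0.05 -0.1 0 0 0 0
-0.05 -0.1 0 0 0 0
-0.0233 -0.0433 0 0 0 0
0 0 0 0 0 0
0 0 0 0 0 0
0 0 0 0 0 0' |tail -2
python3 go.py .629 -.162 .0237 3.028
```

```text
grip_width: 0.183
grip_force: 59.1
t 9.75 p [ 0.6285 -0.1614  0.0881] psi 3.0300 tilt [ 0.0004 -0.001 ] q [-0.252  0.392 -0.008  1.172  0.    -0.14 ] open 0.183 grip 59.1 F [-0.4 -0.4 -2.8]
rz 0.0020 then dx -0.0006 dy -0.0005 dz 0.0644
```

Scaled: 0.02 m / 0.3 = 0.0667, 0.015 m / 0.3 = 0.05, 0.002 rad / 0.7854 = 0.0025.

```bash
python3 -m jog '0 0 0.05 0 0 0.0025
0 0 0.0667 0 0 0
0 0 0.05 0 0 0
0 0 0.02 0 0 0
0 0 0.01 0 0 0
0 0 0 0 0 0
0 0 0 0 0 0
0 0 0 0 0 0'|sed -n 4p
python3 go.py .629 -.162 .0237 3.028; for i in 1; do python3 -m jog '0 0 0.0067 0 0 0
0 0 0.0067 0 0 0
0 0 0 0 0 0
0 0 0 0 0 0'|sed -n 4p; done; python3 go.py .629 -.162 .0237 3.028
```

```text
force: [-0.2, -0.2, -2.2]
t 10.42 p [ 0.63   -0.1622  0.0316] psi 3.0288 tilt [-0.0002  0.0009] q [-0.252  0.422 -0.093  1.054  0.    -0.139] open 0.186 grip 59.1 F [-0.2 -0.2 -2.2]
rz 0.0008 then dx 0.0010 dy 0.0001 dz 0.0079
force: [0.5, -1.0, -1.2]
t 10.75 p [ 0.6291 -0.1624  0.0262] psi 3.0284 tilt [ 0.     -0.0001] q [-0.253  0.426 -0.1    1.045 -0.    -0.139] open 0.188 grip 59.1 F [ 0.5 -1.  -1.2]
rz 0.0004 then dx 0.0002 dy 0.0004 dz 0.0025
```

Scaled: 0.001 m / 0.3 = 0.0033.

```bash
python3 -m jog '0 0 0.0033 0 0 0
0 0 0.0033 0 0 0
0 0 0.0033 0 0 0
0 0 0 0 0 0
0 0 0 0 0 0'|sed -n 4p; python3 go.py .629 -.162 .0237 3.028
```

```text
force: [-0.2, -0.8, -1.2]
t 11.17 p [ 0.6293 -0.1623  0.0233] psi 3.0286 tilt [-0.  0.] q [-0.252  0.428 -0.104  1.039 -0.    -0.139] open 0.184 grip 59.2 F [-0.2 -0.8 -1.2]
rz 0.0006 then dx 0.0003 dy 0.0003 dz -0.0004
```

Scaled: 0.0007 m / 0.3 = 0.0023.

```bash
for i in 1; do python3 -m jog '0 0 0.0023 0 0 0
0 0 0 0 0 0
0 0 0 0 0 0'|sed -n 4p; python3 -m jog '0 0 0.0023 0 0 0
0 0 0 0 0 0
0 0 0 0 0 0'|sed -n 4p; done; python3 go.py .629 -.162 .0237 3.028
```

```text
force: [-2.5, 0.6, 5.2]
force: [-5.3, 1.2, 9.0]
t 11.67 p [ 0.6293 -0.1624  0.0233] psi 3.0285 tilt [-0.0001  0.0004] q [-0.252  0.427 -0.105  1.038 -0.    -0.139] open 0.185 grip 60.4 F [-5.3  1.2  9. ]
rz 0.0005 then dx 0.0003 dy 0.0003 dz -0.0004
```

Scaled: -0.0005 m / 0.3 = -0.0017.

```bash
python3 -m jog '0 0 -0.0017 0 0 0
0 0 0 0 0 0
0 0 0 0 0 0
0 0 0 0 0 0
0 0 0 0 0 0' 0.4|tail -2; python3 -m jog '0 0 -0.0167 0 0 0
0 0 -0.05 0 0 0
0 0 -0.0667 0 0 0
0 0 -0.0667 0 0 0.1528
0 0 0 0 0 0.1553
0 0 0 0 0 0.1553
0 0 0 0 0 0.1553
0 0 0 0 0 0' 0.75|tail -2
python3 go.py .44 -.1448 .08 2.54 .44 -.1448 .009 2.54
```

```text
grip_width: 0.399
grip_force: 0.0
grip_width: 0.749
grip_force: 0.0
t 12.75 p [ 0.6294 -0.1623  0.0829] psi 2.5395 tilt [0.     0.0003] q [-0.252  0.395 -0.017  1.159  0.     0.35 ] open 0.749 grip 0.0 F [-0.4 -0.9 -0.9]
rz -0.0005 then dx 0.1661 dy -0.0927 dz 0.0029
rz -0.0000 then dx 0.0000 dy 0.0000 dz 0.0710
```

Scaled: 0.0277 m / 0.3 = 0.0923, -0.0155 m / 0.3 = -0.0517.

```bash
python3 -m jog '0.046 -0.0257 0 0 0 0
0.0923 -0.0517 0 0 0 0
0.0923 -0.0517 0 0 0 0
0.0923 -0.0517 0 0 0 0
0.0923 -0.0517 0 0 0 0
0.0923 -0.0517 0 0 0 0
0.046 -0.0257 0 0 0 0
0 0 0 0 0 0
0 0 0 0 0 0
0 0 0 0 0 0'|tail -1
python3 go.py .44 -.1448 .009 2.54
```

```text
grip_force: 0.0
t 13.58 p [ 0.441  -0.1457  0.0829] psi 2.5442 tilt [0.     0.0009] q [-0.319  0.056 -0.447  1.067  0.     0.278] open 0.749 grip 0.0 F [ 0.2  0.1 -0.3]
rz 0.0042 then dx 0.0013 dy 0.0002 dz 0.0739
```

```bash
python3 - <<'E'
from h import *
c=cam('top'); save('top1c',cv2.resize(c['img'][120:380,60:560],None,fx=1.6,fy=1.6,interpolation=cv2.INTER_CUBIC))
E
```

```text
(no output)
```

View pics/top1c.png

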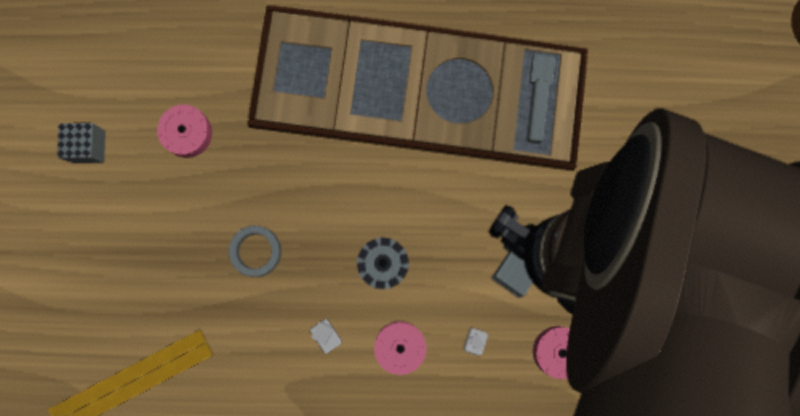

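The chisel lies centred in the slot at crop (540,97). The gripper is over the wedge.

Scaled: 0.025 m / 0.3 = 0.0833, 0.02 m / 0.3 = 0.0667, 0.004 rad / 0.7854 = 0.0051.

```bash
python3 -m jog '0.004 0 0.0667 0 0 0.0051
0 0 0.0833 0 0 0
0 0 0.05 0 0 0
0 0 0.03 0 0 0
0 0 0.0167 0 0 0
0 0 0 0 0 0
0 0 0 0 0 0' | tail -1
python3 go.py .44 -.1448 .009 2.54
python3 -m jog '0 0 0 0 0 0
0 0 0 0 0 0
0 0 0 0 0 0
0 0 0 0 0 0
0 0 0 0 0 0
0 0 0 0 0 0
0 0 0 0 0 0' 0.0|tail -2
python3 go.py .44 -.1448 .009 2.54
```

```text
grip_force: 0.0
t 14.22 p [ 0.4394 -0.1448  0.0088] psi 2.5390 tilt [0.     0.0002] q [-0.318  0.113 -0.56   0.897  0.     0.284] open 0.749 grip 0.0 F [ 0.3 -0.6  0.4]
rz -0.0010 then dx -0.0005 dy 0.0004 dz -0.0002
grip_width: 0.449
grip_force: 60.9
t 14.80 p [ 0.4398 -0.1449  0.0098] psi 2.5387 tilt [0.0002 0.0014] q [-0.319  0.111 -0.56   0.897  0.     0.284] open 0.449 grip 60.9 F [0.2 0.8 6. ]
rz -0.0013 then dx -0.0001 dy 0.0002 dz 0.0008
```

Scaled: -0.02 m / 0.3 = -0.0667, -0.015 m / 0.3 = -0.05, -0.122 rad / 0.7854 = -0.1553.

```bash
python3 -m jog '0 0 -0.0333 0 0 0
0 0 -0.05 0 0 0
0 0 -0.0667 0 0 -0.1553
0 0 -0.0667 0 0 -0.1553
0 0 -0.0333 0 0 -0.1553
0 0 0 0 0 -0.1553
0 0 0 0 0 0
0 0 0 0 0 0' |tail -2
python3 go.py .6504 .0214 .085 3.028 .6504 .0214 .0223 3.028
```

```text
grip_width: 0.445
grip_force: 61.6
t 15.47 p [ 0.4383 -0.1446  0.0835] psi 3.0231 tilt [ 0.     -0.0002] q [-0.319  0.052 -0.449  1.07  -0.    -0.2  ] open 0.445 grip 61.6 F [ 0.1  0.6 -3.4]
rz -0.0049 then dx -0.1919 dy 0.1890 dz -0.0015
rz -0.0000 then dx 0.0000 dy 0.0000 dz 0.0627
```

Scaled: -0.024 m / 0.3 = -0.08, 0.0236 m / 0.3 = 0.0787, -0.004 rad / 0.7854 = -0.0051.

```bash
python3 -m jog '-0.04 0.0393 0 0 0 -0.0051
-0.08 0.0787 0 0 0 0
-0.08 0.0787 0 0 0 0
-0.08 0.0787 0 0 0 0
-0.08 0.0787 0 0 0 0
-0.08 0.0787 0 0 0 0
-0.08 0.0787 0 0 0 0
-0.08 0.0787 0 0 0 0
-0.04 0.0393 0 0 0 0
0 0 0 0 0 0
0 0 0 0 0 0
0 0 0 0 0 0'|tail -1
python3 go.py .6504 .0214 .0223 3.028
```

```text
grip_force: 61.6
t 16.47 p [0.6493 0.0213 0.0824] psi 3.0289 tilt [-0.0003 -0.0012] q [ 0.033  0.397 -0.015  1.162 -0.     0.146] open 0.444 grip 61.6 F [-0.1 -0.4 -3.9]
rz 0.0009 then dx -0.0010 dy 0.0002 dz 0.0601
```

Scaled: 0.02 m / 0.3 = 0.0667, 0.015 m / 0.3 = 0.05.

```bash
python3 -m jog '-0.0033 0 0.05 0 0 0
0 0 0.0667 0 0 0
0 0 0.04 0 0 0
0 0 0.02 0 0 0
0 0 0.01 0 0 0
0 0 0.0033 0 0 0
0 0 0 0 0 0
0 0 0 0 0 0'|sed -n 4p
python3 go.py .6504 .0214 .0223 3.028; python3 -m jog '0 0 0.0027 0 0 0
0 0 0.0027 0 0 0
0 0 0 0 0 0
0 0 0 0 0 0'|sed -n 4p;  python3 go.py .6504 .0214 .0223 3.028
```

```text
force: [0.2, 1.2, -3.2]
t 17.13 p [0.652  0.0214 0.0274] psi 3.0303 tilt [0.0001 0.0007] q [ 0.033  0.428 -0.093  1.048 -0.     0.144] open 0.446 grip 61.6 F [ 0.2  1.2 -3.2]
rz 0.0023 then dx 0.0016 dy -0.0002 dz 0.0051
force: [0.2, 0.3, -4.0]
t 17.47 p [0.6515 0.0216 0.0249] psi 3.0307 tilt [0.     0.0001] q [ 0.033  0.43  -0.096  1.044  0.     0.144] open 0.449 grip 61.6 F [ 0.2  0.3 -4. ]
rz 0.0027 then dx 0.0011 dy -0.0003 dz 0.0026
```

Scaled: 0.0008 m / 0.3 = 0.0027.

```bash
python3 -m jog '0 0 0.0027 0 0 0
0 0 0.0027 0 0 0
0 0 0 0 0 0
0 0 0 0 0 0'|sed -n 4p; python3 -m jog '0 0 0.0027 0 0 0
0 0 0 0 0 0
0 0 0 0 0 0'|sed -n 4p;python3 go.py .6504 .0214 .0223 3.028
```

```text
force: [0.1, 0.4, -3.9]
force: [-0.6, -0.9, -2.9]
t 18.05 p [0.6515 0.0215 0.0224] psi 3.0306 tilt [0.     0.0001] q [ 0.033  0.432 -0.099  1.039  0.     0.144] open 0.447 grip 61.6 F [-0.6 -0.9 -2.9]
rz 0.0026 then dx 0.0011 dy -0.0002 dz 0.0001
```

Scaled: 0.0007 m / 0.3 = 0.0023.

```bash
python3 -m jog '0 0 0.0023 0 0 0
0 0 0 0 0 0
0 0 0 0 0 0'|sed -n 4p; python3 -m jog '0 0 0.0017 0 0 0
0 0 0 0 0 0
0 0 0 0 0 0'|sed -n 4p;python3 go.py .6504 .0214 .0223 3.028
```

```text
force: [-1.8, 0.8, 2.6]
force: [-3.9, 0.4, 6.3]
t 18.55 p [0.6515 0.0215 0.0223] psi 3.0306 tilt [0.0001 0.0004] q [ 0.033  0.431 -0.1    1.038  0.     0.144] open 0.452 grip 62.8 F [-3.9  0.4  6.3]
rz 0.0026 then dx 0.0011 dy -0.0002 dz 0.0000
```

Scaled: -0.025 m / 0.3 = -0.0833, -0.02 m / 0.3 = -0.0667, -0.06 rad / 0.7854 = -0.0764.

```bash
python3 -m jog '0 0 0 0 0 0
0 0 0 0 0 0
0 0 0 0 0 0
0 0 0 0 0 0' 0.65|tail -2; python3 -m jog '0 0 -0.0167 0 0 0
0 0 -0.05 0 0 0
0 0 -0.0667 0 0 0
0 0 -0.0833 0 0 -0.0764
0 0 -0.0667 0 0 -0.0764
0 0 0 0 0 0
0 0 0 0 0 0' 0.8|tail -2
python3 go.py .5695 .3635 .105 3.15 .5695 .3635 .01 3.15
```

```text
grip_width: 0.65
grip_force: 0.0
grip_width: 0.802
grip_force: 0.0
t 19.47 p [0.6525 0.0215 0.108 ] psi 3.1500 tilt [0.0001 0.0017] q [0.033 0.388 0.029 1.209 0.    0.025] open 0.802 grip 0.0 F [ 0.1 -0.2  0.1]
rz -0.0000 then dx 0.0802 dy 0.3426 dz 0.0030
rz -0.0000 then dx -0.0000 dy 0.0000 dz 0.0950
```

Scaled: 0.0342 m / 0.3 = 0.114, 0.0171 m / 0.3 = 0.057.

```bash
python3 -m jog '0.0133 0.057 0 0 0 0
0.0267 0.114 0 0 0 0
0.0267 0.114 0 0 0 0
0.0267 0.114 0 0 0 0
0.0267 0.114 0 0 0 0
0.0267 0.114 0 0 0 0
0.0267 0.114 0 0 0 0
0.0267 0.114 0 0 0 0
0.0267 0.114 0 0 0 0
0.0267 0.114 0 0 0 0
0.0133 0.057 0 0 0 0
0 0 0 0 0 0
0 0 0 0 0 0
0 0 0 0 0 0'|tail -1
python3 go.py .5695 .3635 .01 3.15
python3 - <<'E'
from h import *
c=cam('top'); save('top2c',cv2.resize(c['img'][120:380,60:560],None,fx=1.6,fy=1.6,interpolation=cv2.INTER_CUBIC))
E
```

```text
grip_force: 0.0
t 20.63 p [0.5683 0.3617 0.1053] psi 3.1498 tilt [-0.0007 -0.0005] q [ 5.670e-01  4.320e-01  8.900e-02  1.229e+00 -1.000e-03  5.590e-01] open 0.800 grip 0.0 F [-0.3  0.7 -0.2]
rz -0.0002 then dx -0.0012 dy 0.0018 dz 0.0953
```

View pics/top2c.png

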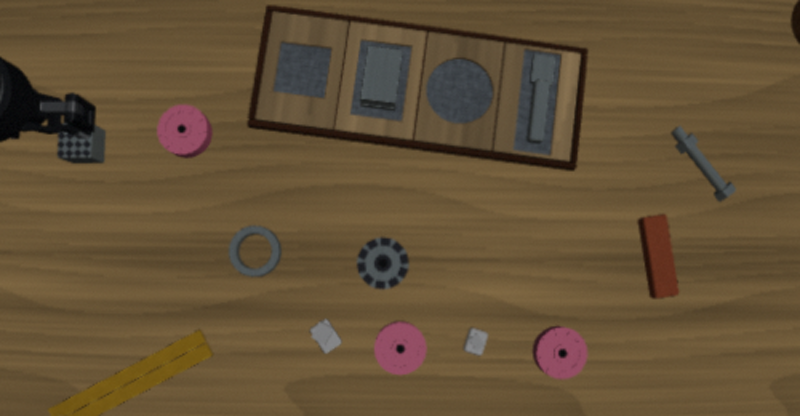

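The wedge sits in the oblong recess at crop (382,75), a little towards the far end. I'll check that it is level while taking the hammer head.

Scaled: 0.03 m / 0.3 = 0.1, 0.025 m / 0.3 = 0.0833.

```bash
python3 - <<'E'
from h import *
np.set_printoptions(precision=4,suppress=True)
c=cam('top');P=cloud(c)
for nm,(x,y),zt in(('wedge',(.6504,.0214),.022),('chisel',(.629,-.1619),.0205)):
    u=np.array([np.cos(-.1134),np.sin(-.1134)]);v=np.array([-u[1],u[0]])
    d=P[...,:2]-[x,y];a=d@u;b=d@v
    m=(abs(a)<.07)&(abs(b)<.04)&(P[...,2]>zt)
    print(nm,m.sum(),'a',np.quantile(a[m],[.01,.99]),'b',np.quantile(b[m],[.02,.98]),'z',[round(float(np.median(P[...,2][m&(abs(a-s)<.006)])),4) for s in(-.04,-.025,0,.025)])
E
python3 -m jog '-0.004 0.006 0.0667 0 0 0
0 0 0.1 0 0 0
0 0 0.0833 0 0 0
0 0 0.04 0 0 0
0 0 0.02 0 0 0
0 0 0.0067 0 0 0
0 0 0 0 0 0
0 0 0 0 0 0' | tail -1
python3 go.py .5695 .3635 .01 3.15
python3 -m jog '0 0 0 0 0 0
0 0 0 0 0 0
0 0 0 0 0 0
0 0 0 0 0 0
0 0 0 0 0 0
0 0 0 0 0 0
0 0 0 0 0 0' 0.0|tail -2
python3 go.py .5695 .3635 .01 3.15
```

```text
wedge 852 a [-0.0499  0.0352] b [-0.0202  0.0192] z [0.0238, 0.039, 0.0347, 0.0302]
chisel 760 a [-0.0634  0.062 ] b [-0.0343  0.0367] z [0.0307, 0.0308, 0.031, 0.0239]
grip_force: 0.0
t 21.40 p [0.5706 0.3649 0.0128] psi 3.1503 tilt [0.0006 0.001 ] q [ 0.569  0.482 -0.045  1.042 -0.     0.56 ] open 0.799 grip 0.0 F [ 0.9  0.9 -0.3]
rz 0.0003 then dx 0.0011 dy -0.0014 dz 0.0028
grip_width: 0.458
grip_force: 62.2
t 21.98 p [0.5703 0.3653 0.0127] psi 3.1508 tilt [0.0007 0.0011] q [ 0.57   0.481 -0.046  1.041  0.     0.56 ] open 0.458 grip 62.2 F [-0.5 -0.3  4.9]
rz 0.0008 then dx 0.0008 dy -0.0018 dz 0.0027
```

Scaled: -0.02 m / 0.3 = -0.0667, -0.015 m / 0.3 = -0.05, 0.062 rad / 0.7854 = 0.0789.

```bash
python3 -m jog '0 0 -0.0267 0 0 0
0 0 -0.05 0 0 0
0 0 -0.0667 0 0 0.0777
0 0 -0.0667 0 0 0.0789
0 0 -0.05 0 0 0
0 0 0 0 0 0
0 0 0 0 0 0' |tail -2
python3 go.py .6614 .1132 .09 3.028 .6614 .1132 .0252 3.028
```

```text
grip_width: 0.459
grip_force: 61.2
t 22.57 p [0.5697 0.3646 0.0893] psi 3.0279 tilt [0.0001 0.0002] q [ 0.569  0.442  0.067  1.196 -0.     0.683] open 0.459 grip 61.2 F [ 0.6  0.6 -5.2]
rz -0.0001 then dx -0.1196 dy -0.2394 dz -0.0007
rz -0.0000 then dx 0.0000 dy 0.0000 dz 0.0648
```

Scaled: -0.03 m / 0.3 = -0.1, -0.0174 m / 0.3 = -0.058.

```bash
python3 -m jog '-0.02 -0.04 0 0 0 0
-0.05 -0.1 0 0 0 0
-0.05 -0.1 0 0 0 0
-0.05 -0.1 0 0 0 0
-0.05 -0.1 0 0 0 0
-0.05 -0.1 0 0 0 0
-0.05 -0.1 0 0 0 0
-0.05 -0.1 0 0 0 0
-0.0287 -0.058 0 0 0 0
0 0 0 0 0 0
0 0 0 0 0 0
0 0 0 0 0 0'|tail -1
python3 go.py .6614 .1132 .0252 3.028
python3 -m jog '0 0 0.05 0 0 0
0 0 0.0667 0 0 0
0 0 0.0333 0 0 0
0 0 0.0167 0 0 0
0 0 0.01 0 0 0
0 0 0 0 0 0
0 0 0 0 0 0'|sed -n 4p
python3 go.py .6614 .1132 .0252 3.028
```

```text
grip_force: 61.4
t 23.57 p [0.6602 0.1128 0.0876] psi 3.0272 tilt [-0.0002 -0.0014] q [0.169 0.432 0.049 1.191 0.    0.283] open 0.457 grip 61.4 F [ 0.6  0.4 -4.8]
rz -0.0008 then dx -0.0012 dy 0.0006 dz 0.0624
force: [0.5, -0.5, -4.2]
t 24.15 p [0.6615 0.1135 0.0369] psi 3.0281 tilt [0.0001 0.0004] q [ 0.17   0.457 -0.028  1.085 -0.     0.283] open 0.458 grip 61.4 F [ 0.5 -0.5 -4.2]
rz 0.0001 then dx 0.0000 dy -0.0003 dz 0.0117
```

Scaled: 0.005 m / 0.3 = 0.0167, 0.003 m / 0.3 = 0.01.

```bash
python3 -m jog '0 0 0.0167 0 0 0
0 0 0.01 0 0 0
0 0 0.0033 0 0 0
0 0 0.0033 0 0 0
0 0 0 0 0 0
0 0 0 0 0 0'|sed -n 4p
python3 go.py .6614 .1132 .0252 3.028;python3 -m jog '0 0 0.0027 0 0 0
0 0 0 0 0 0
0 0 0 0 0 0'|sed -n 4p;python3 go.py .6614 .1132 .0252 3.028
```

```text
force: [-0.3, 0.5, -4.6]
t 24.65 p [0.6612 0.1131 0.0262] psi 3.0275 tilt [ 0. -0.] q [ 0.169  0.463 -0.043  1.065  0.     0.283] open 0.463 grip 61.4 F [-0.3  0.5 -4.6]
rz -0.0005 then dx -0.0002 dy 0.0001 dz 0.0010
force: [-0.4, -0.3, -3.9]
t 24.90 p [0.6612 0.1131 0.0254] psi 3.0276 tilt [-0.  0.] q [ 0.169  0.464 -0.044  1.063 -0.     0.283] open 0.461 grip 61.4 F [-0.4 -0.3 -3.9]
rz -0.0004 then dx -0.0002 dy 0.0001 dz 0.0002
```

Scaled: 0.0006 m / 0.3 = 0.002.

```bash
python3 -m jog '0 0 0.002 0 0 0
0 0 0 0 0 0
0 0 0 0 0 0'|sed -n 4p;python3 -m jog '0 0 0.002 0 0 0
0 0 0 0 0 0
0 0 0 0 0 0'|sed -n 4p;python3 go.py .6614 .1132 .0252 3.028
```

```text
force: [-0.8, 0.4, -0.6]
force: [-4.6, -1.1, 6.0]
t 25.40 p [0.6613 0.1132 0.0252] psi 3.0276 tilt [0.0001 0.0004] q [ 0.169  0.463 -0.045  1.062  0.     0.283] open 0.460 grip 62.6 F [-4.6 -1.1  6. ]
rz -0.0004 then dx -0.0001 dy 0.0001 dz 0.0000
```

Scaled: -0.03 m / 0.3 = -0.1, -0.025 m / 0.3 = -0.0833.

```bash
python3 -m jog '0 0 0 0 0 0
0 0 0 0 0 0
0 0 0 0 0 0
0 0 0 0 0 0' 0.65|tail -2; python3 -m jog '0 0 -0.0167 0 0 0
0 0 -0.05 0 0 0
0 0 -0.0833 0 0 0
0 0 -0.1 0 0 0
0 0 -0.05 0 0 0
0 0 0 0 0 0
0 0 0 0 0 0' 0.95|tail -2
python3 go.py .4377 .0157 .1 3.028 .4377 .0157 .009 3.028
```

```text
grip_width: 0.656
grip_force: 0.0
grip_width: 0.952
grip_force: 0.0
t 26.32 p [0.662  0.1133 0.1155] psi 3.0276 tilt [0.0003 0.0013] q [0.169 0.422 0.095 1.242 0.    0.283] open 0.952 grip 0.0 F [-1.1 -0.2 -0.9]
rz -0.0004 then dx 0.2118 dy -0.1224 dz 0.0155
rz -0.0000 then dx 0.0000 dy 0.0000 dz 0.0910
```

Scaled: 0.0265 m / 0.3 = 0.0883, -0.0153 m / 0.3 = -0.051.

```bash
python3 -m jog '0.044 -0.0253 0 0 0 0
0.0883 -0.051 0.0067 0 0 0
0.0883 -0.051 0.0067 0 0 0
0.0883 -0.051 0.0067 0 0 0
0.0883 -0.051 0.0067 0 0 0
0.0883 -0.051 0.0067 0 0 0
0.0883 -0.051 0.0067 0 0 0
0.0883 -0.051 0.0067 0 0 0
0.044 -0.0253 0.005 0 0 0
0 0 0 0 0 0
0 0 0 0 0 0
0 0 0 0 0 0'|tail -1
python3 go.py .4377 .0157 .009 3.028
```

```text
grip_force: 0.0
t 27.32 p [0.4374 0.0159 0.0983] psi 3.0276 tilt [0.0001 0.0001] q [ 0.036 -0.002 -0.471  1.102  0.     0.15 ] open 0.948 grip 0.0 F [ 0.1  0.2 -0.5]
rz -0.0004 then dx -0.0004 dy -0.0002 dz 0.0893
```

Units first: shifts go in shares of 300 mm and turns go in shares of 45 degrees. So 0.03 m / 0.3 = 0.1, 0.02 m / 0.3 = 0.0667.

```bash
python3 -m jog '0 0 0.0667 0 0 0
0 0 0.1 0 0 0
0 0 0.0667 0 0 0
0 0 0.04 0 0 0
0 0 0.02 0 0 0
0 0 0.01 0 0 0
0 0 0 0 0 0
0 0 0 0 0 0' | tail -1
python3 go.py .4377 .0157 .008 3.028
python3 -m jog '0 0 0 0 0 0
0 0 0 0 0 0
0 0 0 0 0 0
0 0 0 0 0 0
0 0 0 0 0 0
0 0 0 0 0 0' 0.0|tail -2
python3 go.py .4377 .0157 .008 3.028
```

```text
grip_force: 0.0
t 27.98 p [0.4376 0.0159 0.0083] psi 3.0279 tilt [0.0001 0.0004] q [ 0.036  0.068 -0.611  0.89   0.     0.15 ] open 0.949 grip 0.0 F [ 0.2 -0.1 -0.3]
rz -0.0001 then dx -0.0001 dy -0.0002 dz 0.0003
grip_width: 0.649
grip_force: 62.1
t 28.48 p [0.4377 0.0159 0.0092] psi 3.0276 tilt [0.0004 0.0012] q [ 0.036  0.066 -0.611  0.891  0.     0.15 ] open 0.649 grip 62.1 F [-1.5  1.3  7.4]
rz -0.0004 then dx -0.0001 dy -0.0002 dz 0.0012
```

Scaled: -0.02 m / 0.3 = -0.0667, -0.015 m / 0.3 = -0.05.

```bash
python3 -m jog '0 0 -0.0267 0 0 0
0 0 -0.05 0 0 0
0 0 -0.0667 0 0 0
0 0 -0.0667 0 0 0
0 0 -0.05 0 0 0
0 0 0 0 0 0
0 0 0 0 0 0' |tail -2
python3 go.py .6395 -.0707 .085 3.028 .6395 -.0707 .0217 3.028
```

```text
grip_width: 0.651
grip_force: 64.6
t 29.07 p [0.4372 0.0157 0.0863] psi 3.0275 tilt [0.0001 0.0009] q [ 0.036  0.003 -0.493  1.073 -0.     0.15 ] open 0.651 grip 64.6 F [ 0.6  0.1 -4.2]
rz -0.0005 then dx -0.2108 dy -0.0629 dz 0.0013
rz -0.0000 then dx 0.0000 dy 0.0000 dz 0.0633
```

Scaled: -0.0301 m / 0.3 = -0.1003, -0.0151 m / 0.3 = -0.0503.

```bash
python3 -m jog '-0.0503 -0.015 0 0 0 0
-0.1003 -0.03 0 0 0 0
-0.1003 -0.03 0 0 0 0
-0.1003 -0.03 0 0 0 0
-0.1003 -0.03 0 0 0 0
-0.1003 -0.03 0 0 0 0
-0.1003 -0.03 0 0 0 0
-0.0503 -0.015 0 0 0 0
0 0 0 0 0 0
0 0 0 0 0 0
0 0 0 0 0 0'|tail -1
python3 go.py .6395 -.0707 .0217 3.028
python3 -m jog '0 0 0.05 0 0 0
0 0 0.0667 0 0 0
0 0 0.0333 0 0 0
0 0 0.0167 0 0 0
0 0 0.01 0 0 0
0 0 0 0 0 0
0 0 0 0 0 0'|sed -n 4p
python3 go.py .6395 -.0707 .0217 3.028
```

```text
grip_force: 64.6
t 29.98 p [ 0.6376 -0.0706  0.084 ] psi 3.0276 tilt [ 0.0001 -0.0017] q [-0.11   0.382 -0.033  1.159  0.     0.004] open 0.646 grip 64.6 F [-0.   0.  -3.6]
rz -0.0004 then dx -0.0019 dy 0.0001 dz 0.0623
force: [-0.9, -0.7, -1.3]
t 30.57 p [ 0.6393 -0.0708  0.0335] psi 3.0277 tilt [-0.      0.0004] q [-0.11   0.409 -0.109  1.052  0.     0.004] open 0.650 grip 64.6 F [-0.9 -0.7 -1.3]
rz -0.0003 then dx -0.0002 dy 0.0001 dz 0.0118
```

Scaled: 0.005 m / 0.3 = 0.0167, 0.003 m / 0.3 = 0.01.

```bash
python3 -m jog '0 0 0.0167 0 0 0
0 0 0.01 0 0 0
0 0 0.0033 0 0 0
0 0 0.0033 0 0 0
0 0 0 0 0 0
0 0 0 0 0 0'|sed -n 4p
python3 -m jog '0 0 0.0027 0 0 0
0 0 0 0 0 0
0 0 0 0 0 0'|sed -n 4p;python3 go.py .6395 -.0707 .0217 3.028
```

```text
force: [-0.2, -0.3, -3.2]
force: [-0.5, 0.5, -2.7]
t 31.32 p [ 0.639  -0.0709  0.0219] psi 3.0276 tilt [0. 0.] q [-0.11   0.417 -0.124  1.03   0.     0.004] open 0.649 grip 64.6 F [-0.5  0.5 -2.7]
rz -0.0004 then dx -0.0004 dy 0.0002 dz 0.0002
```

Scaled: 0.0006 m / 0.3 = 0.002.

```bash
python3 -m jog '0 0 0.002 0 0 0
0 0 0 0 0 0
0 0 0 0 0 0'|sed -n 4p;python3 -m jog '0 0 0.0017 0 0 0
0 0 0 0 0 0
0 0 0 0 0 0'|sed -n 4p;python3 go.py .6395 -.0707 .0217 3.028
```

```text
force: [-2.3, 0.5, 2.0]
force: [-3.4, 0.5, 5.2]
t 31.82 p [ 0.6391 -0.0709  0.0218] psi 3.0276 tilt [-0.      0.0004] q [-0.11   0.416 -0.125  1.029  0.     0.004] open 0.647 grip 65.4 F [-3.4  0.5  5.2]
rz -0.0004 then dx -0.0004 dy 0.0002 dz 0.0001
```

Scaled: -0.03 m / 0.3 = -0.1, -0.025 m / 0.3 = -0.0833.

```bash
python3 -m jog '0 0 0 0 0 0
0 0 0 0 0 0
0 0 0 0 0 0
0 0 0 0 0 0' 0.85|tail -2; python3 -m jog '0 0 -0.0167 0 0 0
0 0 -0.05 0 0 0
0 0 -0.0833 0 0 0
0 0 -0.1 0 0 0
0 0 -0.1 0 0 0
0.05 0 0 0 0 0
0.1 0 0 0 0 0
0.1 0 0 0 0 0
0.1 0 0 0 0 0
0.1 0 0 0 0 0
0.1 0 0 0 0 0
0.1 0 0 0 0 0
0.1 0 0 0 0 0
0.05 0 0 0 0 0
0 0 0 0 0 0
0 0 0 0 0 0
0 0 0 0 0 0'|tail -2
python3 go.py
python3 - <<'E'
from h import *
np.set_printoptions(precision=4,suppress=True)
c=cam('top');P=cloud(c);save('top3c',cv2.resize(c['img'][110:300,180:500],None,fx=2.4,fy=2.4,interpolation=cv2.INTER_CUBIC))
u=np.array([np.cos(-.1134),np.sin(-.1134)]);v=np.array([-u[1],u[0]])
for nm,(x,y),zt in(('chisel',(.629,-.1619),.0225),('wedge',(.6504,.0214),.022),('hammer',(.6614,.1132),.045),('wheel',(.6395,-.0707),.03)):
    d=P[...,:2]-[x,y];a=d@u;b=d@v
    m=(abs(a)<.06)&(abs(b)<.04)&(P[...,2]>zt)
    print(nm,m.sum(),'a',np.quantile(a[m],[.02,.98]),'b',np.quantile(b[m],[.02,.98]),'z',[round(float(np.median(P[...,2][m&(abs(a-s)<.007)])),4) for s in(-.02,0,.02)],'zb',[round(float(np.median(P[...,2][m&(abs(b-s)<.004)])),4) for s in(-.012,0,.012)])
E
```

```text
grip_width: 0.848
grip_force: 0.0
grip_width: 0.852
grip_force: 0.0
t 33.57 p [ 0.4017 -0.0437  0.1264] psi 3.0276 tilt [-0.      0.0009] q [-0.108 -0.082 -0.483  1.167  0.     0.006] open 0.852 grip 0.0 F [ 1.  -0.   0.6]
chisel 563 a [-0.0489  0.0518] b [-0.0117  0.0111] z [0.0313, 0.031, 0.0295] zb [0.0252, 0.0307, 0.0253]
wedge 841 a [-0.034   0.0338] b [-0.0201  0.019 ] z [0.0383, 0.0343, 0.0313] zb [0.0343, 0.0342, 0.0339]
hammer 529 a [-0.0205  0.018 ] b [-0.02    0.0186] z [0.0577, 0.059, 0.0587] zb [0.0583, 0.058, 0.0583]
wheel 811 a [-0.0268  0.0262] b [-0.0269  0.0251] z [0.0379, 0.0386, 0.038] zb [0.0378, 0.0389, 0.0379]
```

View pics/top3c.png

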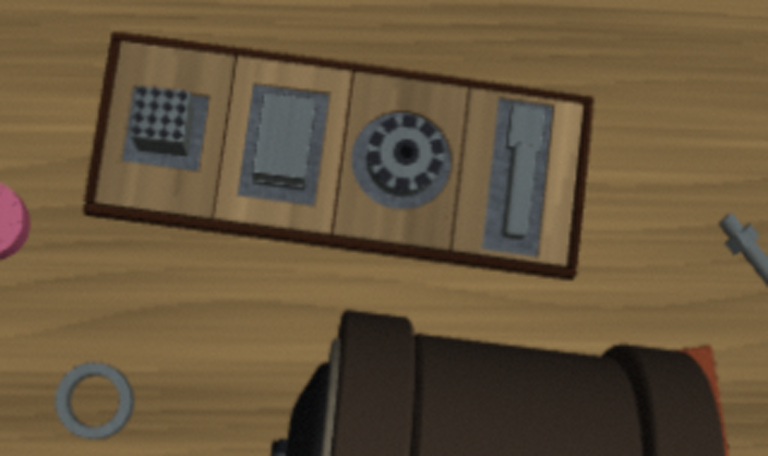

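All four tools sit flat and centred in their recesses: the head at (160,120), wedge at (283,140), wheel at (405,155) and chisel at (525,165). The measured top heights match, and the ring and bolt haven't moved. Handing in.

```bash
python3 -c "
from bench import workorder
print(workorder.job_done())"
```

```text
the job is handed in; nothing more can be done
None
```

All four tools are back in the tray, each flat and right way up in its own recess. The bolt, ring and pink discs were left alone, and the job was handed in at about 34 s.

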